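# Tip a carton of sanding strips onto its back and load the dispenser

### The job

Lift the tall carton out of the grey stock tray, stand it upright on the bench with the foot of its plain back against the blue edge of the plywood board, and let go of it. Push its top so that it topples over that edge and lies on its back on the board, then take it again across its width and lay it, still on its back with the slotted green front up, flat inside the blue dispenser tray. Do not disturb the glue bottle, the sanding sponge and the stack of discs.

Things in the scene. Friction and masses are not known exactly. Their poses are not given: they have to be found in the camera images.
- carton_center (a point): centre of the loose cardboard carton: 58 deep (its x), 66 wide (its y), 156 tall (its z, up through its top), 0.3 to 0.5 kg, rigid. Front (-x): green panel with a black slot and a yellow patch; back (+x): plain; a black stripe on the top marks the front side. Its sole is slick (friction 0.13; sides 0.6): pushed on the open bench it slides instead of tipping. On its back, +x points down: 58 mm high
- carton_heel (a point): middle of the carton's lower back edge (29 mm behind the middle of its underside); axes as the carton's
- board_edge (a point): middle of the upper blue edge of the fixed plywood board: 170 mm long (x, away from the blue edge), 110 wide (y), 16 thick. The blue edge is its -x end, an upright 16 mm step that blocks a carton's foot. The x axis here points level from the blue edge over the board, the way the carton is to fall: a carton standing ready has the same x axis
- dispenser_in (a point): centre of the inner floor of the fixed blue dispenser tray, 5 mm above the bench. Inside 168 mm long (its x), 78 mm wide (its y), walls 5 mm thick, rim 24 mm above the bench: the carton fits in lying along x, either end first, with about 6 mm play all round
- stock_in (a point): centre of the inner floor of the fixed grey stock tray, 120 by 120 mm outside, walls 5 mm thick, rim 22 mm above the bench, where the carton stands at the start, about 5 mm above the bench
- carton: the same carton, its origin at the middle of its underside, axes as above
- glue: bystander: green bottle with a red cap, 44 mm across, 115 mm tall, origin at the middle of its underside
- sponge: bystander: green and white sanding sponge, 100 x 68 x 26 mm, origin at the middle of its underside
- discs: bystander: stack of blue sanding discs, 125 mm across, 26 mm high, origin at the middle of its underside
There are look-alikes about, which are no part of the job. What is shaped like the carton but pink or purple is not meant.

How it is judged:
By the outcome, as a careful person would: the job done as asked, in the order asked, and still so for the second after the job is handed in, with the robot touching nothing.
It also fails if it takes over 72 s, if anything falls off the work surface, if the arm or the gripper's body presses on something with over 40 N, if the wrist force passes 120 N, or if a joint passes its speed limit or range.

### The arm

A 6-joint arm with a two-finger parallel gripper is mounted at the origin on the work surface. World frame = base frame: x ahead of the robot, y to its left, z up, the work surface at z = 0. Lengths are in m, angles in rad, forces in N, time in s.
With the tool pointing down it reaches from about 0.425 to 0.95 m from the base axis. Payload 3.5 kg.
Tool frame: the origin (TCP) lies on the centre line of the jaws, within the pads' length; the fingertips stand 8 mm ahead of it and the grasp point (between the pads) lies 11 mm behind it; z points along the fingers, y is the line along which they close (so a half turn about z gives the same grasp; the last joint's range is limited). The gripper opens to 85 mm and grips with 20 to 120 N. Pads are 22 mm wide; open, the fingers measure 114 mm over their backs; the gripper's body (76 mm by 85 mm) begins 54 mm behind the grasp point. The pads swing forward as they close: fully open they stand 13 mm farther back than shut.
Start: joints at [-0.15, 0.286, 1.577, -0, 1.279, -0.15], TCP at [0.675, 0, 0.239] pointing down, gripper open.
Joint ranges: [-2.77, 2.77], [-0.9, 2.22], [0.21, 2.48], [-1.53, 4.67], [0.24, 2.81], [-2.84, 2.84]. Speed limits (rad/s): [2.79, 2.79, 3.14, 3.14, 3.14, 3.14].

### API

Orientations are given as a unit quaternion [x, y, z, w].
In Python, from plant import ctrl gives the robot as it stands. The module is installed in compiled form; this text tells all that it offers.
- The arm moves only by the tool send_rows, never from a script. Its argument "steps" is a list of rows, each a list of 5 numbers: the shift along the tool's x, y, z in m, then the turn about the tool's z in degrees, then the opening, from -1 (shut) to 1 (fully open). A call has 1 to 12 rows; each row is the pose to reach, as a shift and turn from the pose commanded when the call began, along the tool's axes at that moment; what a row does not reach only later rows make up. A row lasts 1/10 s, in which the tool goes at most 50 mm and 8.59 degrees, less where a joint would pass 70% of its speed; a pose out of reach is approached as far as the arm can. A call with a gripper value outside its range is refused whole. The fingers move at their own pace and stop on an object; "squeeze" is the grip in N (left out, the last holds). Time passes only in rows, so rows that repeat a pose let the fingers close. It gives the time, the measured TCP pose, the force, the opening and the grip force at its end, in the units of the state.
- ctrl.get_state(): the state, without advancing time (a new reading comes with each control period).
- ctrl.read_camera(name): name is "scene" or "side" or "wrist"; returns the picture (400x640x3 uint8, red, green, blue); there is no depth.
- ctrl.calibration(name): a dict with "intrinsics" (3x3 intrinsics, pixels), "k1" (the pictures are not rectified: a ray, as slopes to the right and down, at radius r is drawn at 1 + k1 r^2 times it, then the intrinsics apply), "extrinsics" (4x4, takes a point from world to camera coordinates); the wrist camera has in their place "tool_from_camera" (4x4, takes a point from camera to tool coordinates, whose origin is the TCP and whose axes are the flange's). Camera axes: x right, y up, looking along -z (the intrinsics and any distortion apply to the point x, -y, -z); pixel columns grow to the right and rows downward; lengths in m; the calibration is good to about 2 mm. A picture is of the moment at which its call begins: read the wrist's pose just before it. calibration takes no time and is no camera call.
- ctrl.sign_off(): hands the job in; it is judged then, once.
The state is a dict: "time": time; "qpos": joint angles; "dq": joint speeds; "joint_efforts": joint torques, N m; "eef_pos": TCP position; "tcp_rot": TCP orientation; "contact_force": force on the tool from outside, world axes, zero at the start; "wrist_torque": the same for the moment, N m; "opening": opening from 0.0 (shut) to 1.0 (fully open); "finger_force": force on a finger pad.
Only numpy, scipy, OpenCV 4.12 (cv2) and the standard library are available. Lean on these libraries where they do the work, as an engineer would, in place of code of your own. Each camera call takes 0.05 s, during which the arm holds its last target. There are 200 camera calls.

## Working session

There is one attempt and no reset: what is moved stays moved. The work goes in short steps, Python scripts to look and compute and a tool call to move; the robot and the scene stay as the last step left them, time stands still between calls to the robot, and variables do not carry over. Pictures are saved under pics/ and viewed, at most 10 in all, crops included, and the job is handed in when it is done.

Besides the shell and the picture viewer there is one more tool, called after "Call:" by a JSON object that holds its "fn" and its "kwargs", one argument or row to a line. send_rows: Moves the arm, as the interface text tells. Its arguments: {"type":"object","properties":{"steps":{"type":"array","items":{"type":"array","items":{"type":"number"}}},"squeeze":{"type":"number"}},"required":["steps"]}

```bash
mkdir -p pics
python3 - <<'E'
from plant import ctrl
import cv2, numpy as np
s=ctrl.get_state(); print(s)
for n in("scene","side"):
    im=ctrl.read_camera(n); cv2.imwrite(f"pics/{n}0.png",im[:,:,::-1])
    c=ctrl.calibration(n); print(n,c)
im=ctrl.read_camera("wrist"); cv2.imwrite("pics/wrist0.png",im[:,:,::-1]); print(ctrl.calibration("wrist"))
E
```

```text
{'time': 0.0, 'qpos': array([-1.49985378e-01,  2.87199383e-01,  1.57819528e+00,  2.19233722e-05,
        1.27860987e+00, -1.50009960e-01]), 'dq': array([ 0.00105733, -0.00014717, -0.00047828,  0.00068792, -0.00010177,
        0.00061915]), 'joint_efforts': array([-1.79628755e-04, -4.05981302e+01, -2.92628127e+01, -1.54224781e-04,
        5.81841552e-03,  3.74769741e-06]), 'eef_pos': array([6.74352267e-01, 1.42471547e-04, 2.37914788e-01]), 'tcp_rot': array([ 0.70709982,  0.70711272, -0.00070728, -0.00097681]), 'contact_force': array([ 0.38854118,  0.02129632, -0.00528943]), 'wrist_torque': array([-0.01366128, -0.00571646,  0.05786613]), 'finger_force': 0.0, 'opening': 1.0033234676237015}
scene {'intrinsics': array([[451.81487366,   0.        , 325.68639134],
       [  0.        , 451.81487366, 200.33220169],
       [  0.        ,   0.        ,   1.        ]]), 'k1': 0.0362395024399456, 'extrinsics': array([[-0.40504101,  0.91418074, -0.01467473,  0.20589784],
       [-0.58559484, -0.2470633 ,  0.77203524,  0.29405008],
       [ 0.70215416,  0.32129938,  0.63541029, -1.83935479],
     
[... 381 characters left out ...]
, -0.2808796 ],
       [-0.34647816, -0.62840616,  0.69646147, -0.99528304],
       [ 0.        ,  0.        ,  0.        ,  1.        ]])}
{'intrinsics': array([[291.7291866 ,   0.        , 321.08226824],
       [  0.        , 291.7291866 , 199.27928003],
       [  0.        ,   0.        ,   1.        ]]), 'k1': -0.052627293209089085, 'tool_from_camera': array([[ 2.95005577e-04,  9.55533761e-01,  2.94881577e-01,
         7.47121046e-02],
       [ 9.99999280e-01,  6.11180965e-05, -1.19846676e-03,
        -9.93715320e-06],
       [-1.16319805e-03,  2.94881719e-01, -9.55533055e-01,
        -1.34605918e-01],
       [ 0.00000000e+00,  0.00000000e+00,  0.00000000e+00,
         1.00000000e+00]])}
```

View pics/scene0.png

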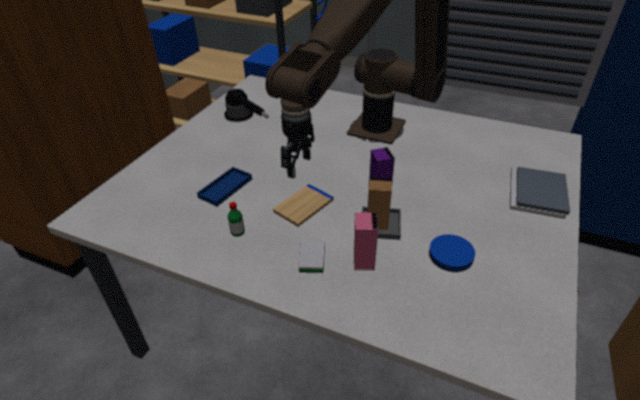

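View pics/side0.png

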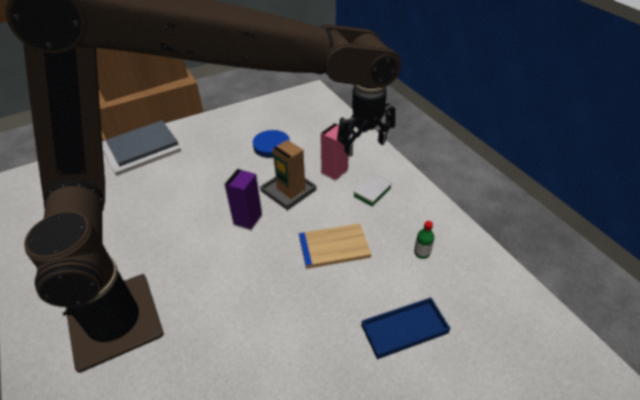

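The scene view has three carton-like objects: brown (381,205), purple (381,163) and pink (366,240). The side view shows the same three at (290,170), (243,198) and (335,152). Brown with the green panel, standing in the grey tray, is the one meant. The board is at (303,204) in the scene view with its blue edge at (320,192), and the dispenser tray is at (225,185). I'll confirm with an enlarged crop and measure.

```bash
cat > h.py <<'E'
import numpy as np, cv2
from plant import ctrl
from scipy.spatial.transform import Rotation as R
def cam(n,st=None):
    c=ctrl.calibration(n); K=c["intrinsics"];k=c["k1"]
    if n=="wrist":
        T=np.eye(4);T[:3,:3]=R.from_quat(st["tcp_rot"]).as_matrix();T[:3,3]=st["eef_pos"]
        E=np.linalg.inv(T@c["tool_from_camera"])
    else: E=c["extrinsics"]
    return K,k,E
def ray(C,px):
    K,k,E=C; p=np.atleast_2d(np.array(px,float))
    u=cv2.undistortPoints(p.reshape(-1,1,2),K,np.array([k,0,0,0.]),).reshape(-1,2)
    d=np.c_[u[:,0],-u[:,1],-np.ones(len(u))]@E[:3,:3]
    return -E[:3,:3].T@E[:3,3],d
def onz(C,px,z):
    o,d=ray(C,px); return o+d*((z-o[2])/d[:,2])[:,None]
def proj(C,P):
    K,k,E=C; P=np.atleast_2d(P); q=P@E[:3,:3].T+E[:3,3]
    x=q[:,0]/-q[:,2]; y=-q[:,1]/-q[:,2]; f=1+k*(x*x+y*y)
    return np.c_[K[0,0]*x*f+K[0,2],K[1,1]*y*f+K[1,2]]
def mask(im,lo,hi,roi=None):
    m=cv2.inRange(cv2.cvtColor(im,cv2.COLOR_RGB2HSV),lo,hi)
    if roi is not None:
        z=np.zeros_like(m); x0,y0,x1,y1=roi; z[y0:y1,x0:x1]=m[y0:y1,x0:x1]; m=z
    return m
def rect(C,m,z):
    c=max(cv2.findContours(m,cv2.RETR_EXTERNAL,cv2.CHAIN_APPROX_NONE)[0],key=cv2.contourArea)
    P=onz(C,c.reshape(-1,2),z)[:,:2]
    (cx,cy),(w,h),a=cv2.minAreaRect((P*1000).astype(np.float32))
    return np.round([cx,cy,w,h,a],1), cv2.contourArea(c)
E
python3 - <<'E'
from h import *
a=cv2.imread("pics/scene0.png");b=cv2.imread("pics/side0.png")
cr=np.hstack([cv2.resize(a[140:280,340:440],(400,560),interpolation=2),cv2.resize(b[120:260,215:315],(400,560),interpolation=2)])
cv2.imwrite("pics/crop1.png",cr)
for n,im,roiw,roit in(("scene",a,(265,180,340,228),(190,160,260,210)),("side",b,(290,215,380,275),(350,290,460,365))):
    im=im[:,:,::-1].copy(); C=cam(n)
    wood=mask(im,(8,70,60),(28,255,255),roiw); blue=mask(im,(105,120,40),(128,255,255),roiw); tray=mask(im,(100,100,20),(128,255,255),roit)
    print(n,"wood",rect(C,wood,.016),"edge",rect(C,blue,.016),"both",rect(C,wood|blue,.016),"tray",rect(C,tray,.024),rect(C,tray,.012))
E
```

```text
scene wood (array([571.8, -56.6, 116.7, 159.9,  72.9]), 1105.5) edge (array([484.3, -32.5, 103.8,  10.2,  74.5]), 36.0) both (array([571.8, -56.6, 116.7, 159.9,  72.9]), 1105.5) tray (array([ 587.8, -334.2,   98.7,  184.8,   80.9]), 901.5) (array([ 575.3, -344.7,   99.9,  187.2,   80.9]), 901.5)
side wood (array([555.6, -62.2, 117.8, 166.8,  73.1]), 1922.0) edge (array([482. , -34.9, 106.7,  13.9,  72.9]), 135.0) both (array([555.6, -62.2, 117.8, 166.8,  73.1]), 1922.0) tray (array([ 571.9, -348.4,   91.6,  177.9,   80.8]), 2866.0) (array([ 577.3, -343.6,   92.8,  180.4,   80.8]), 2866.0)
```

View pics/crop1.png

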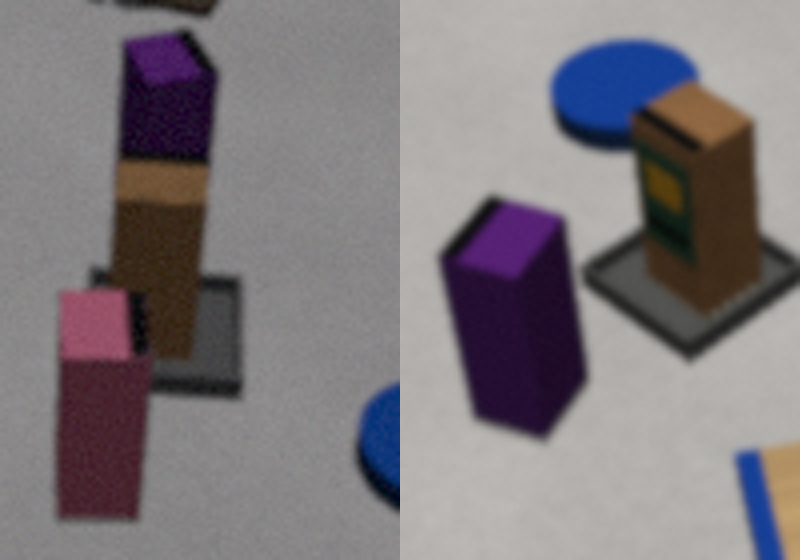

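Confirmed: the brown carton stands in the grey tray, and in the side crop its green front with the yellow patch faces the robot.

Run:
```python
from h import *
S=cam("side");C=cam("scene")
t=[(287.5,140.5),(273,148.8),(290.7,158),(303,150)]
P=onz(S,t,.161)[:,:2]*1000; print("carton top side",P.round(),P.mean(0).round())
t2=[(369,180.5),(392,180.5),(391.3,191.3),(368.5,190)]
print("scene top",(onz(C,t2,.161)[:,:2]*1000).round())
g=[(361,275-68),(400,209),(400,239)]
print("stock rim scene",(onz(C,[(400,210),(399.5,237.5)],.022)[:,:2]*1000).round())
print("stock rim side",(onz(S,[(261,188.5),(287,205.5),(315,187)],.022)[:,:2]*1000).round())
q=[(225.5,184),(238.5,171),(255.5,175),(242,189)]
print("purple top",(onz(S,q,.156)[:,:2]*1000).round())
print("pink scene top",(onz(C,[(355,213),(376,213.5),(377,230),(355,230)],.156)[:,:2]*1000).round())
print("glue cap",(onz(S,[(428.5,225)],.11)*1000).round(),"sponge",(onz(S,[(373,188)],.026)*1000).round())
```

```text
carton top side [[567. 225.]
 [516. 210.]
 [541. 150.]
 [585. 165.]] [552. 187.]
scene top [[551. 158.]
 [525. 218.]
 [574. 232.]
 [593. 171.]]
stock rim scene [[481. 242.]
 [599. 276.]]
stock rim side [[470. 224.]
 [507. 122.]
 [612. 152.]]
purple top [[354. 142.]
 [401. 174.]
 [433. 137.]
 [384. 104.]]
pink scene top [[694. 170.]
 [674. 221.]
 [733. 245.]
 [755. 193.]]
glue cap [[ 746. -189.  110.]] sponge [[756.  61.  26.]]
```

View pics/wrist0.png

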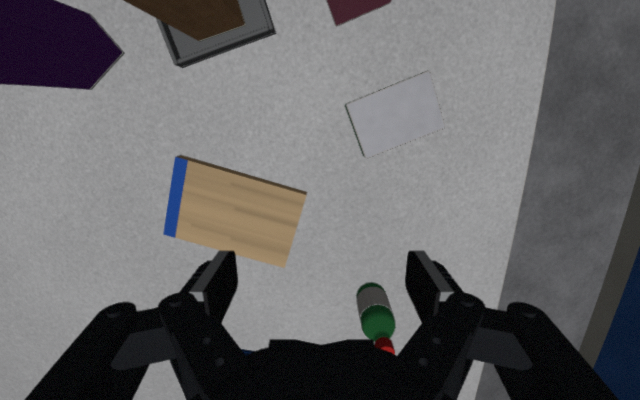

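The wrist view shows the board's top corners at (178,156), (306,192), (285,266) and (164,235). The blue strip is on its left end, and the carton's stock tray is at the top left. I'll measure the board from this view, then move over the carton.

Run:
```python
from h import *
st=ctrl.get_state(); W=cam("wrist",st); S=cam("side")
im=cv2.imread("pics/wrist0.png")[:,:,::-1].copy()
wood=mask(im,(8,60,60),(28,255,255),(155,145,320,275)); blue=mask(im,(105,100,40),(128,255,255),(155,145,320,275))
m=cv2.morphologyEx(wood|blue,cv2.MORPH_CLOSE,np.ones((5,5)))
print("board",rect(W,m,.016),"blue",rect(W,blue,.016))
print((onz(W,[(178,156),(306,192),(285,266),(164,235)],.016)[:,:2]*1000).round(1))
print("side corners",(onz(S,[(299.5,234),(361,225.5)],.016)[:,:2]*1000).round(1))
```

```text
board (array([558.3, -55. , 113.6, 169.6,  73. ]), 10210.0) blue (array([484.3, -34. , 109.9,  15.8,  72.9]), 866.0)
[[ 496.9   20.9]
 [ 655.4  -25.6]
 [ 624.7 -131.8]
 [ 461.9  -86. ]]
side corners [[491.9  14.5]
 [651.5 -39.6]]
```

Call:
{"fn": "send_rows", "kwargs": {
  "steps": [
    [0.05,-0.04,-0.05,0,1],
    [0.09,-0.08,-0.08,-8,1],
    [0.14,-0.12,-0.08,-18,1],
    [0.18,-0.12,-0.08,-18,1],
    [0.19,-0.12,-0.08,-18,1],
    [0.19,-0.12,-0.08,-18,1]
  ]
}}

```text
time: 0.75
eef_pos: [0.553, 0.1947, 0.3207]
tcp_rot: [0.585, 0.811, 0.001, -0.0]
contact_force: [0.4, 0.0, 0.3]
opening: 1.001
finger_force: 0.0
```

Run:
```python
from h import *
st=ctrl.get_state(); im=ctrl.read_camera("wrist"); W=cam("wrist",st)
c=np.array([.556,.191,.161]); uv=proj(W,[c])[0]; print(uv, st["eef_pos"],st["tcp_rot"])
bgr=im[:,:,::-1]; cv2.imwrite("pics/w1.png",cv2.resize(bgr[60:340,160:480],None,fx=2.4,fy=2.1) if 0 else cv2.resize(bgr[60:340,150:490],(680,560)))
```

```text
[322.19880556 188.77923822] [0.55301773 0.19470039 0.32066164] [ 5.85197933e-01  8.10889418e-01  1.31490449e-03 -4.89935815e-05]
```

View pics/w1.png

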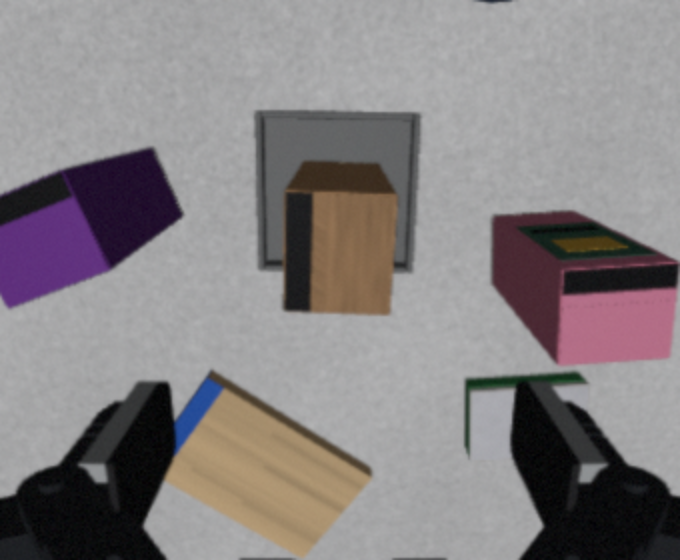

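The carton's top face is at crop (286,192), (396,193), (391,314) and (284,310). The black stripe is on the left (robot) side, nearly aligned with the tool.

Run:
```python
from h import *
st=ctrl.get_state(); W=cam("wrist",st)
p=np.array([(286,192),(396,193),(391,314),(284,310)])/2+[150,60]
P=onz(W,p,.161); c=P.mean(0); print((P[:,:2]*1000).round(1))
e=P[1]-P[0]+P[2]-P[3]; f=P[0]-P[3]+P[1]-P[2]
print(c, np.degrees(np.arctan2(e[1],e[0])),np.degrees(np.arctan2(f[1],f[0]))-90,np.linalg.norm(e)/2,np.linalg.norm(f)/2)
Rm=R.from_quat(st["tcp_rot"]).as_matrix(); print("tool shift",Rm.T@(c-st["eef_pos"]), "tool y ang",np.degrees(np.arctan2(Rm[1,1],Rm[0,1])))
```

```text
[[518.  211.9]
 [570.8 228.8]
 [590.4 166.7]
 [535.2 150.9]]
[0.55358839 0.18957049 0.161     ] 16.837137891057107 16.59982283911539 0.056443132271259314 0.06422552470722719
tool shift [-0.00261815 -0.00135521  0.1588737 ] tool y ang 18.269966365165985
```

Call:
{"fn": "send_rows", "kwargs": {
  "steps": [
    [-0.002,-0.001,0.05,1.6,1],
    [-0.002,-0.001,0.09,1.6,1],
    [-0.002,-0.001,0.13,1.6,1],
    [-0.002,-0.001,0.165,1.6,1],
    [-0.002,-0.001,0.185,1.6,1],
    [-0.002,-0.001,0.202,1.6,1],
    [-0.002,-0.001,0.202,1.6,1],
    [-0.002,-0.001,0.202,1.6,0],
    [-0.002,-0.001,0.202,1.6,-0.5],
    [-0.002,-0.001,0.202,1.6,-0.5],
    [-0.002,-0.001,0.202,1.6,-0.5],
    [-0.002,-0.001,0.202,1.6,-0.5]
  ],
  "squeeze": 45
}}

```text
time: 2.0
eef_pos: [0.5556, 0.1876, 0.1188]
tcp_rot: [0.599, 0.801, 0.001, 0.001]
contact_force: [-1.6, -1.7, 3.8]
opening: 0.673
finger_force: 50.3
```

Call:
{"fn": "send_rows", "kwargs": {
  "steps": [
    [0,0,-0.025,0,-0.5],
    [0,0,-0.05,0,-0.5],
    [-0.02,-0.02,-0.06,5,-0.5],
    [-0.045,-0.043,-0.06,11,-0.5],
    [-0.07,-0.067,-0.06,17,-0.5],
    [-0.095,-0.09,-0.06,23,-0.5],
    [-0.12,-0.114,-0.06,29,-0.5],
    [-0.14,-0.134,-0.06,33.5,-0.5],
    [-0.156,-0.15,-0.06,33.5,-0.5],
    [-0.166,-0.159,-0.06,33.5,-0.5],
    [-0.17,-0.163,-0.06,33.5,-0.5],
    [-0.17,-0.163,-0.06,33.5,-0.5]
  ]
}}

```text
time: 3.2
eef_pos: [0.446, -0.0213, 0.1769]
tcp_rot: [0.805, 0.594, 0.0, -0.0]
contact_force: [0.8, 1.1, -3.9]
opening: 0.671
finger_force: 50.6
```

Run:
```python
from h import *
st=ctrl.get_state(); im=ctrl.read_camera("side"); im2=ctrl.read_camera("wrist")
cv2.imwrite("pics/s2.png",np.hstack([cv2.resize(im[80:330,200:460,::-1],(390,375)),cv2.resize(im2[:,:,::-1],(400,375))])); q=st["tcp_rot"]; Rm=R.from_quat(q).as_matrix()
print(st["eef_pos"],np.degrees(np.arctan2(Rm[1,1],Rm[0,1])),Rm[:,0],Rm[:,1],st["contact_force"],st["opening"])
```

```text
[ 0.44604157 -0.02127485  0.1768975 ] -17.14813893544981 [2.94843545e-01 9.55545387e-01 5.45749806e-04] [ 9.55545442e-01 -2.94843204e-01 -6.26616173e-04] [ 0.835429    1.08491579 -3.86708171] 0.6708169007055239
```

View pics/s2.png

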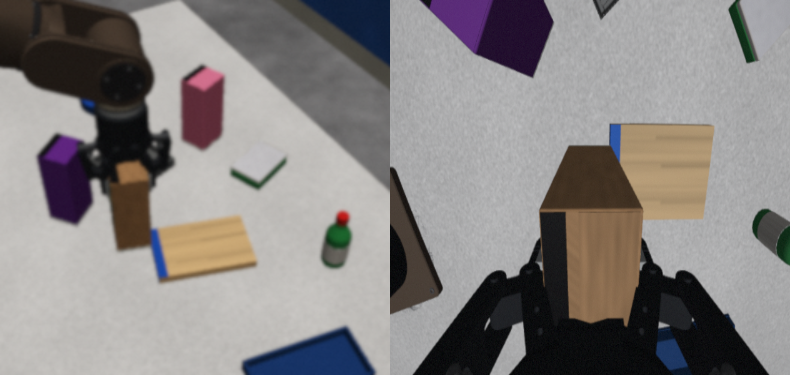

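The carton is held upright and aligned with the board, with the blue edge just ahead of its back. Next I'll measure the gap from this close view.

Run:
```python
from h import *
st=ctrl.get_state(); im=ctrl.read_camera("wrist"); W=cam("wrist",st)
m=mask(im,(105,100,40),(128,255,255),(330,120,400,180))
xs=[];
for r in range(138,162,3):
    c=np.flatnonzero(m[r]); xs.append((c.min(),r,c.max()))
print(xs)
Rm=R.from_quat(st["tcp_rot"]).as_matrix()
for r in xs[1:-1]: print(((onz(W,[(r[0]-.5,r[1])],.016)-st["eef_pos"])@Rm*1000).round(1))
# carton back-bottom/top corner
w=mask(im,(5,60,20),(28,255,255),(240,150,420,330)); c=np.flatnonzero(w[260]); print(c.min(),c.max())
print(((onz(W,[(c.min()-.5,260),(c.max()+.5,260)],st["eef_pos"][2]+.161-.1188)-st["eef_pos"])@Rm*1000).round(1))
```

```text
[(np.int64(352), 138, np.int64(368)), (np.int64(352), 141, np.int64(368)), (np.int64(352), 144, np.int64(368)), (np.int64(352), 147, np.int64(367)), (np.int64(352), 150, np.int64(367)), (np.int64(352), 153, np.int64(367)), (np.int64(354), 156, np.int64(367)), (np.int64(356), 159, np.int64(367))]
[[ 44.7  31.  161.2]]
[[ 41.7  31.1 161.2]]
[[ 38.7  31.1 161.2]]
[[ 35.7  31.2 161.2]]
[[ 32.6  31.3 161.2]]
[[ 29.6  33.4 161.2]]
241 402
[[ 23.6 -28.4 -42.2]
 [ 23.6  29.3 -42.2]]
```

Call:
{"fn": "send_rows", "kwargs": {
  "steps": [
    [0,0,0.025,0,-0.5],
    [0,0,0.045,0,-0.5],
    [0,0,0.057,0,-0.5],
    [0,0,0.062,0,-0.5],
    [0,0,0.062,0,-0.5],
    [0,0.001,0.062,0,-0.5],
    [0,0.002,0.062,0,-0.5],
    [0,0.002,0.062,0,-0.5]
  ]
}}

```text
time: 4.15
eef_pos: [0.4489, -0.0221, 0.1161]
tcp_rot: [0.804, 0.594, 0.001, 0.001]
contact_force: [-0.7, -0.7, -3.9]
opening: 0.678
finger_force: 50.6
```

Call:
{"fn": "send_rows", "kwargs": {
  "steps": [
    [0,0.001,0.001,0,-0.5],
    [0,0.001,0.002,0,-0.5],
    [0,0.001,0.0025,0,-0.5],
    [0,0.001,0.0025,0,-0.5]
  ]
}}

```text
time: 4.55
eef_pos: [0.4496, -0.0222, 0.1139]
tcp_rot: [0.804, 0.594, 0.0, 0.0]
contact_force: [-2.7, 0.9, 4.8]
opening: 0.675
finger_force: 51.3
```

Call:
{"fn": "send_rows", "kwargs": {
  "steps": [
    [0,0,-0.0005,0,0],
    [0,0,-0.0005,0,0.5],
    [0,0,-0.0005,0,1],
    [0,0,-0.0005,0,1],
    [0,0,-0.0005,0,1],
    [0,0,-0.006,0,1],
    [0,0,-0.014,0,1],
    [0,0,-0.018,0,1],
    [0,0,-0.018,0,1]
  ]
}}

```text
time: 5.45
eef_pos: [0.45, -0.0224, 0.1321]
tcp_rot: [0.804, 0.594, 0.001, 0.001]
contact_force: [0.0, 0.3, -0.8]
opening: 1.001
finger_force: 0.0
```

Run:
```python
from h import *
st=ctrl.get_state(); im=ctrl.read_camera("side"); im2=ctrl.read_camera("wrist")
cv2.imwrite("pics/s3.png",np.hstack([cv2.resize(im[100:290,220:400,::-1],(400,422)),cv2.resize(im2[60:,150:500,::-1],(400,422))]))
print(st["time"],st["eef_pos"],st["contact_force"],st["opening"])
```

```text
5.45 [ 0.44996316 -0.02238236  0.13210539] [ 0.01712544  0.3397875  -0.81569641] 1.001035120125879
```

View pics/s3.png

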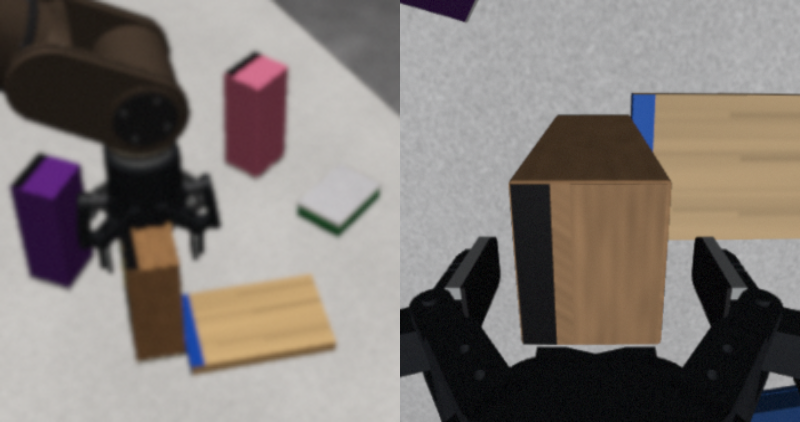

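The carton stands free and square, with its foot at the blue edge and the open fingers fore and aft of its top. Now I push.

Call:
{"fn": "send_rows", "kwargs": {
  "steps": [
    [0,0.01,0,0,1],
    [0,0.02,0,0,1],
    [0,0.03,0,0,1],
    [0,0.04,0,0,1],
    [0,0.05,0,0,1],
    [0,0.06,0,0,1]
  ]
}}

```text
time: 6.15
eef_pos: [0.5077, -0.0402, 0.1307]
tcp_rot: [0.804, 0.594, 0.0, 0.0]
contact_force: [0.2, 0.1, -1.0]
opening: 1.001
finger_force: 0.0
```

Call:
{"fn": "send_rows", "kwargs": {
  "steps": [
    [0,0.01,0,0,1],
    [0,0.02,0,0,1],
    [0,0.026,0,0,1],
    [0,0.026,-0.005,0,1],
    [0,0.026,-0.01,0,1],
    [0,0.026,-0.02,0,1],
    [0,0.026,-0.04,0,1],
    [0,0.026,-0.07,0,1],
    [0,0.026,-0.1,0,1],
    [0,0.026,-0.1,0,1]
  ]
}}

```text
time: 7.15
eef_pos: [0.5339, -0.048, 0.2374]
tcp_rot: [0.804, 0.594, 0.003, 0.004]
contact_force: [0.6, -0.4, 0.0]
opening: 1.002
finger_force: 0.0
```

Run:
```python
from h import *
st=ctrl.get_state(); im=ctrl.read_camera("side"); im2=ctrl.read_camera("wrist")
cv2.imwrite("pics/s4.png",np.hstack([cv2.resize(im[100:290,220:400,::-1],(400,422)),cv2.resize(im2[:,:,::-1],(400,422))]))
np.save("s4.npy",im2)
print(st["time"],st["eef_pos"],st["contact_force"],st["opening"])
```

```text
7.15 [ 0.53389251 -0.04804477  0.2373843 ] [ 0.6180864  -0.4202595   0.04413083] 1.0015444671411011
```

View pics/s4.png

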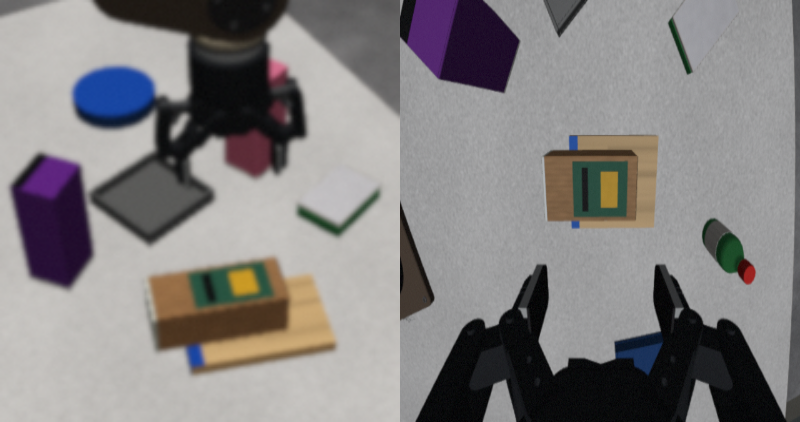

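It lies on its back on the board with the green front up: the side view shows it at (215,300) in the left half, the wrist view at (590,187). Now I measure it for the re-grasp, along with the dispenser tray.

Run:
```python
from h import *
st=ctrl.get_state(); im=np.load("s4.npy"); W=cam("wrist",st); print(st["qpos"].round(2))
g=mask(im,(35,60,20),(95,255,255),(220,130,400,220)); print("green",rect(W,g,.074))
sub=im[135:220,220:400]; gray=cv2.cvtColor(sub,cv2.COLOR_RGB2GRAY)
sat=mask(im,(5,50,20),(100,255,255),(220,130,400,220))
for r in(160,170,180,190,200): 
    c=np.flatnonzero(sat[r]); row=gray[r-135].astype(int); d=np.abs(np.diff(row)); print(r,c.min(),c.max(),[(220+int(i),int(row[i+1]-row[i])) for i in np.flatnonzero(d>12)])
for c0 in(250,260,270,290,320,340,360): 
    col=gray[:,c0-220].astype(int); d=np.diff(col); print(c0,[(135+int(i),int(d[i])) for i in np.flatnonzero(abs(d)>12)])
```

```text
[-0.28 -0.02  1.93  0.    1.23  0.02]
green (array([532.8, -42. ,  55. ,  88.2,  72.9]), 4305.0)
160 232 399 [(227, 16), (230, -37), (231, -31), (275, -20), (290, -22), (299, 19), (300, 16), (363, 18), (364, 13), (378, -16), (379, 32), (380, 23)]
170 233 399 [(228, 18), (231, -38), (232, -26), (276, -17), (290, -21), (299, 13), (300, 14), (319, 18), (320, 29), (321, 15), (347, -20), (348, -35), (363, 15), (377, -13), (378, 14), (379, 29)]
180 234 399 [(229, 19), (232, -44), (233, -27), (276, -18), (291, -23), (300, 15), (320, 32), (321, 19), (347, -23), (348, -28), (362, 17), (363, 15), (378, 24), (379, 21)]
190 234 399 [(230, 20), (233, -50), (234, -17), (276, -16), (277, -13), (291, -26), (299, 14), (300, 13), (319, 13), (320, 28), (321, 23), (346, -13), (347, -29), (348, -23), (362, 15), (363, 13), (376, -17), (377, 30), (378, 23)]
200 235 399 [(231, 15), (234, -50), (235, -19), (277, -19), (362, 13), (377, 21), (378, 14)]
250 [(141, -59), (142, -36), (147, 38), (208, 20), (209, 33)]
260 [(141, -64), (142, -34), (147, 38), (208, 18), (209, 33)]
270 [(141, -57), (142, -26), (147, 38), (208, 24), (209, 28)]
290 [(141, -52), (142, -29), (147, 46), (152, -32), (204, 13), (205, 15), (208, 17), (209, 21)]
320 [(140, -14), (141, -63), (142, -15), (146, 15), (147, 36), (152, -27), (162, 13), (208, 20), (209, 26)]
340 [(141, -57), (142, -15), (147, 38), (152, -27), (161, 21), (162, 39), (195, -13), (196, -43), (197, -13), (205, 14), (208, 22), (209, 16)]
360 [(141, -60), (142, -14), (147, 41), (151, -16), (152, -16), (208, 21), (209, 18)]
```

Run:
```python
from h import *
st=ctrl.get_state(); W=cam("wrist",st); Rm=R.from_quat(st["tcp_rot"]).as_matrix()
P=onz(W,[(231.5,178),(378.5,178),(305,147.5),(305,209),(305,178)],.074)
print((P*1000).round(1), np.linalg.norm(P[1]-P[0]),np.linalg.norm(P[3]-P[2]))
c=np.r_[(P[0]+P[1])[:2]/2*.5+(P[2]+P[3])[:2]/2*.5,.074]; print(c,"tool",(c-st["eef_pos"])@Rm)
v=P[1]-P[0]; print(np.degrees(np.arctan2(v[1],v[0])))
im=np.load("s4.npy"); 
S=cam("side"); im=ctrl.read_camera("side"); t=mask(im,(100,100,20),(128,255,255),(350,290,460,365)); print(rect(S,t,.024))
print((onz(S,[(366,327),(432,299.5),(449,323.5),(377,355.5)],.024)*1000).round())
```

```text
[[446.3 -13.4  74. ]
 [591.2 -58.1  74. ]
 [528.5  -6.2  74. ]
 [508.4 -67.9  74. ]
 [518.8 -35.8  74. ]] 0.15161640717252675 0.06486826792251142
[ 0.51861872 -0.03637207  0.074     ] tool [ 0.00675353 -0.01609327  0.15828798]
-17.152114646747762
(array([ 571.9, -348.3,   91.5,  177.9,   80.8]), 2864.5)
[[ 495. -307.   24.]
 [ 667. -323.   24.]
 [ 660. -391.   24.]
 [ 479. -375.   24.]]
```

Call:
{"fn": "send_rows", "kwargs": {
  "steps": [
    [0.002,-0.004,0,8,1],
    [0.005,-0.01,0,16,1],
    [0.007,-0.016,0,24,1],
    [0.007,-0.016,0.01,32,1],
    [0.007,-0.016,0.02,40,1],
    [0.007,-0.016,0.03,48,1],
    [0.007,-0.016,0.04,56,1],
    [0.007,-0.016,0.05,64,1],
    [0.007,-0.016,0.06,72,1],
    [0.007,-0.016,0.07,80,1],
    [0.007,-0.016,0.08,88,1],
    [0.007,-0.016,0.08,90,1]
  ]
}}

```text
time: 8.5
eef_pos: [0.5156, -0.0354, 0.1471]
tcp_rot: [0.989, -0.15, -0.004, -0.0]
contact_force: [-0.5, 0.4, -0.0]
opening: 0.999
finger_force: 0.0
```

Run:
```python
from h import *
st=ctrl.get_state(); im=ctrl.read_camera("wrist"); cv2.imwrite("pics/w5.png",im[:,:,::-1]); W=cam("wrist",st)
Rm=R.from_quat(st["tcp_rot"]).as_matrix(); print(st["eef_pos"],np.degrees(np.arctan2(Rm[1,0],Rm[0,0])),st["qpos"].round(2))
print("carton c in tool",((np.array([.5188,-.0365,.074])-st["eef_pos"])@Rm*1000).round(1))
g=mask(im,(35,60,20),(95,255,255)); print(rect(W,g,.074))
```

```text
[ 0.5156012  -0.03542469  0.14712175] -17.287482210983462 [-0.27  0.04  2.04 -0.    1.07  1.61]
carton c in tool [ 3.9  0.1 73.1]
(array([534.1, -42.4,  55.6,  89.2,  72.9]), 8602.0)
```

View pics/w5.png

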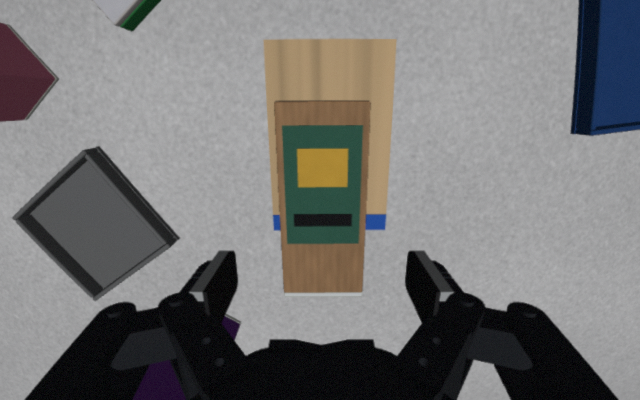

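The carton (columns 275–370, rows 100–293) is centred between the fingers and aligned with them, and the tray is at top right. I'll descend and grip it.

Call:
{"fn": "send_rows", "kwargs": {
  "steps": [
    [0.004,0,0.03,0,1],
    [0.004,0,0.06,0,1],
    [0.004,0,0.082,0,1],
    [0.004,0,0.095,0,1],
    [0.004,0,0.098,0,1],
    [0.004,0,0.098,0,1],
    [0.004,0,0.098,0,0],
    [0.004,0,0.098,0,-0.5],
    [0.004,0,0.098,0,-0.5],
    [0.004,0,0.098,0,-0.5],
    [0.004,0,0.098,0,-0.5],
    [0.004,0,0.098,0,-0.5]
  ],
  "squeeze": 45
}}

```text
time: 9.75
eef_pos: [0.5233, -0.0378, 0.0547]
tcp_rot: [0.989, -0.148, 0.002, 0.0]
contact_force: [-1.3, -1.0, 6.3]
opening: 0.762
finger_force: 53.9
```

Call:
{"fn": "send_rows", "kwargs": {
  "steps": [
    [0,0,-0.02,0,-0.5],
    [0,0,-0.05,0,-0.5],
    [0,0,-0.09,0,-0.5],
    [0,0,-0.12,0,-0.5],
    [0,0,-0.14,0,-0.5],
    [0,0,-0.14,0,-0.5],
    [0,0,-0.14,0,-0.5]
  ]
}}

```text
time: 10.45
eef_pos: [0.5209, -0.0369, 0.1913]
tcp_rot: [0.989, -0.149, -0.001, -0.0]
contact_force: [0.6, -0.3, -4.3]
opening: 0.765
finger_force: 52.9
```

Run:
```python
from h import *
st=ctrl.get_state(); im=ctrl.read_camera("wrist"); cv2.imwrite("pics/w6.png",im[:,:,::-1]); W=cam("wrist",st)
Rm=R.from_quat(st["tcp_rot"]).as_matrix(); print(st["eef_pos"],np.degrees(np.arctan2(Rm[1,0],Rm[0,0])),st["opening"],st["contact_force"],st["wrist_torque"])
t=mask(im,(105,100,25),(125,255,255),(400,0,640,330)); 
cs=max(cv2.findContours(t,0,1)[0],key=cv2.contourArea); print(cv2.boundingRect(cs)); print("tray wrist",rect(W,t,.024))
g=mask(im,(35,60,20),(95,255,255),(230,0,400,330)); gc=max(cv2.findContours(g,0,1)[0],key=cv2.contourArea); print(cv2.boundingRect(gc),cv2.minAreaRect(gc))
print("tray target in tool",((np.array([.575,-.346,.005])-st["eef_pos"])@Rm*1000).round(1))
```

```text
[ 0.52094373 -0.03685487  0.19127403] -17.09878836700711 0.7649331931653881 [ 0.59177502 -0.32029428 -4.32709419] [ 0.02484244 -0.01611054  0.05392122]
(540, 0, 100, 138)
tray wrist (array([ 556.6, -331.3,  102.9,  131.7,   80.7]), 12076.0)
(252, 159, 139, 171) ((321.0, 244.0), (170.0, 138.0), 90.0)
tray target in tool [143.  279.6 185.9]
```

Call:
{"fn": "send_rows", "kwargs": {
  "steps": [
    [0.01,0.01,0,0,-0.5],
    [0.03,0.03,0,-2,-0.5],
    [0.05,0.055,0,-4,-0.5],
    [0.075,0.08,0,-6,-0.5],
    [0.095,0.1,0,-8,-0.5],
    [0.108,0.115,0,-8,-0.5],
    [0.11,0.12,0,-8,-0.5],
    [0.11,0.12,0,-8,-0.5],
    [0.11,0.12,0,-8,-0.5]
  ]
}}

```text
time: 11.4
eef_pos: [0.591, -0.1836, 0.1914]
tcp_rot: [0.997, -0.079, -0.001, -0.001]
contact_force: [-0.1, 0.6, -4.9]
opening: 0.765
finger_force: 52.8
```

Run:
```python
from h import *
st=ctrl.get_state(); im=ctrl.read_camera("wrist"); cv2.imwrite("pics/w7.png",im[:,:,::-1]); W=cam("wrist",st)
Rm=R.from_quat(st["tcp_rot"]).as_matrix(); print(st["eef_pos"],np.degrees(np.arctan2(Rm[1,0],Rm[0,0])),st["opening"],st["finger_force"])
t=mask(im,(105,90,15),(128,255,255),(390,0,640,360)); 
cs=max(cv2.findContours(t,0,1)[0],key=cv2.contourArea); print(cv2.boundingRect(cs),cv2.contourArea(cs)); print("tray",rect(W,t,.024),rect(W,t,.012))
ap=cv2.approxPolyDP(cs,6,True).reshape(-1,2); print(ap.tolist()); print((onz(W,ap,.024)[:,:2]*1000).round().tolist())
g=mask(im,(35,60,20),(95,255,255),(230,0,400,330)); gc=max(cv2.findContours(g,0,1)[0],key=cv2.contourArea); print(cv2.boundingRect(gc),cv2.minAreaRect(gc))
```

```text
[ 0.59100077 -0.18362454  0.19144077] -9.099894061669062 0.7650850213480243 52.81478226184845
(417, 85, 108, 163) 13629.0
tray (array([ 578.1, -339.6,   94.1,  175.7,   80.9]), 13629.0) (array([ 574.6, -345.3,   97.9,  182.7,   80.9]), 13629.0)
[[432, 87], [417, 240], [423, 247], [494, 246], [524, 88]]
[[670.0, -307.0], [508.0, -281.0], [498.0, -288.0], [485.0, -371.0], [656.0, -400.0]]
(252, 159, 139, 171) ((321.0, 244.0), (170.0, 138.0), 90.0)
```

View pics/w7.png

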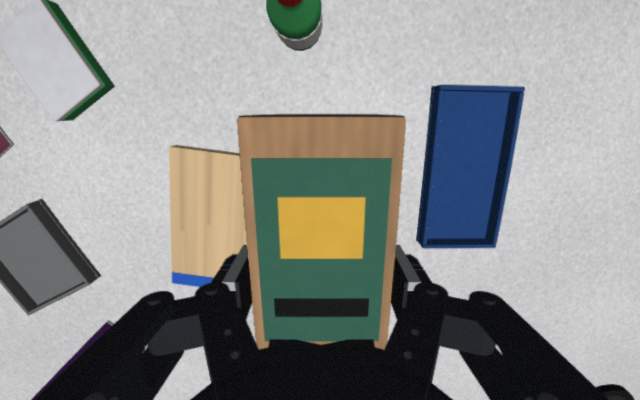

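Run:
```python
from h import *
st=ctrl.get_state(); W=cam("wrist",st); Rm=R.from_quat(st["tcp_rot"]).as_matrix()
T=lambda px,z:((onz(W,[px],z)-st["eef_pos"])@Rm*1000).round(1)[0]
print("L",T((424,165),0),"R",T((510,166),.024),"far",T((478,86),.024),"near",T((459,247.5),.024))
print("tray axis L",[onz(W,[p],0)[0][:2].round(4).tolist() for p in((417,240),(432,87))])
zc=st["eef_pos"][2]+.058-.0387
print("carton L,R,top edge",T((240,125),zc),T((404.5,125),zc),T((321,117),zc))
S=cam("side")
im=ctrl.read_camera("side"); t=mask(im,(100,100,20),(128,255,255),(350,290,460,365))
cs=max(cv2.findContours(t,0,1)[0],key=cv2.contourArea); print(cv2.approxPolyDP(cs,3,True).reshape(-1,2).tolist())
```

```text
L [ 15.9 117.5 191.7] R [ 19.8 202.9 167.6] far [ 99.8 155.7 167.5] near [-76.  160.4 167.8]
tray axis L [[0.4956, -0.2881], [0.6706, -0.3155]]
carton L,R,top edge [ 70.  -30.7 -19.4] [ 70.   32.8 -19.5] [ 72.8   0.5 -19.4]
[[431, 299], [363, 321], [377, 357], [447, 332], [448, 326]]
```

The wrist view shows the tray outline at (432,86), (524,88), (495,247) and (420,244), with the held carton aligned to it. Next I'll hover over the tray and check with the two fixed cameras.

Call:
{"fn": "send_rows", "kwargs": {
  "steps": [
    [0.002,0.015,0,0,-0.5],
    [0.005,0.04,0,0,-0.5],
    [0.008,0.07,0,0,-0.5],
    [0.011,0.1,0,0,-0.5],
    [0.014,0.13,0,0,-0.5],
    [0.015,0.15,0.01,0,-0.5],
    [0.015,0.16,0.03,0,-0.5],
    [0.015,0.16,0.06,0,-0.5],
    [0.015,0.16,0.09,0,-0.5],
    [0.015,0.16,0.11,0,-0.5],
    [0.015,0.16,0.112,0,-0.5],
    [0.015,0.16,0.112,0,-0.5]
  ]
}}

```text
time: 12.7
eef_pos: [0.5809, -0.3443, 0.0799]
tcp_rot: [0.997, -0.079, -0.001, -0.001]
contact_force: [0.4, -1.0, -4.0]
opening: 0.765
finger_force: 52.7
```

Run:
```python
from h import *
st=ctrl.get_state(); W=cam("wrist",st)
Rm=R.from_quat(st["tcp_rot"]).as_matrix(); print(st["eef_pos"],np.degrees(np.arctan2(Rm[1,0],Rm[0,0])),st["contact_force"])
zt=st["eef_pos"][2]+.058-.0387
for n in("side","scene"):
    im=ctrl.read_camera(n); C=cam(n); cv2.imwrite(f"pics/{n}8.png",im[:,:,::-1])
    uv=proj(C,[st["eef_pos"]])[0].astype(int); roi=(uv[0]-60,uv[1]-50,uv[0]+60,uv[1]+50)
    g=mask(im,(35,60,15),(95,255,255),roi); y=mask(im,(18,120,80),(32,255,255),roi)
    for nm,m in(("green",g),("yellow",y)):
        try: print(n,nm,rect(C,m,zt))
        except Exception as e: print(n,nm,e)
    t=mask(im,(100,100,20),(128,255,255),roi); cs=max(cv2.findContours(t,0,1)[0],key=cv2.contourArea)
    print(cv2.boundingRect(cs))
```

```text
[ 0.58088839 -0.34428308  0.07989923] -9.086319931809584 [ 0.41622728 -0.98302684 -3.98033299]
side green (array([ 570.5, -342.4,   55.4,   44.8,   78.8]), 384.5)
side yellow (array([ 597. , -346.4,    4.9,    8.5,   60.5]), 6.0)
(363, 320, 86, 38)
scene green (array([ 769.1, -165.6,   34.6,   39.9,   22.9]), 89.0)
scene yellow (array([ 605.3, -354. ,   40.5,   30.9,   81.6]), 56.5)
(198, 172, 53, 34)
```

Call:
{"fn": "send_rows", "kwargs": {
  "steps": [
    [0,0,0.006,0,-0.5],
    [0,0,0.012,0,-0.5],
    [0,0,0.016,0,-0.5],
    [0,0,0.019,0,-0.5],
    [0,0,0.022,0,-0.5],
    [0,0,0.022,0,-0.5]
  ]
}}

```text
time: 13.4
eef_pos: [0.581, -0.3444, 0.0581]
tcp_rot: [0.997, -0.079, -0.001, -0.0]
contact_force: [0.1, -0.7, -5.4]
opening: 0.76
finger_force: 52.9
```

Passed the rim with no contact. Lowering on.

Call:
{"fn": "send_rows", "kwargs": {
  "steps": [
    [0,0,0.004,0,-0.5],
    [0,0,0.008,0,-0.5],
    [0,0,0.011,0,-0.5],
    [0,0,0.0125,0,-0.5],
    [0,0,0.0125,0,-0.5]
  ]
}}

```text
time: 13.9
eef_pos: [0.5811, -0.3444, 0.0458]
tcp_rot: [0.997, -0.079, -0.0, -0.0]
contact_force: [-0.4, -0.4, -3.6]
opening: 0.762
finger_force: 52.9
```

Call:
{"fn": "send_rows", "kwargs": {
  "steps": [
    [0,0,0.0015,0,-0.5],
    [0,0,0.003,0,-0.5],
    [0,0,0.003,0,-0.5]
  ]
}}

```text
time: 14.2
eef_pos: [0.5815, -0.3448, 0.0437]
tcp_rot: [0.997, -0.079, 0.0, 0.0]
contact_force: [-0.6, 0.4, -3.7]
opening: 0.764
finger_force: 53.0
```

Call:
{"fn": "send_rows", "kwargs": {
  "steps": [
    [0,0,0.001,0,-0.5],
    [0,0,0.002,0,-0.5],
    [0,0,0.003,0,-0.5],
    [0,0,0.003,0,-0.5]
  ]
}}

```text
time: 14.6
eef_pos: [0.5815, -0.3448, 0.0437]
tcp_rot: [0.997, -0.079, -0.0, 0.0]
contact_force: [-6.9, 3.9, 9.6]
opening: 0.762
finger_force: 54.6
```

It's seated at the predicted height. Release and withdraw.

Call:
{"fn": "send_rows", "kwargs": {
  "steps": [
    [0,0,-0.002,0,-0.5],
    [0,0,-0.002,0,0.2],
    [0,0,-0.002,0,0.7],
    [0,0,-0.002,0,1],
    [0,0,-0.002,0,1],
    [0,0,-0.002,0,1],
    [0,0,-0.01,0,1],
    [0,0,-0.03,0,1],
    [0,0,-0.06,0,1],
    [0,0,-0.1,0,1],
    [0,0,-0.14,0,1],
    [0,0,-0.16,0,1]
  ]
}}

```text
time: 15.8
eef_pos: [0.5828, -0.3458, 0.2062]
tcp_rot: [0.997, -0.079, 0.003, 0.002]
contact_force: [0.5, -0.9, 0.9]
opening: 0.996
finger_force: 0.0
```

Call:
{"fn": "send_rows", "kwargs": {
  "steps": [
    [-0.01,-0.02,-0.03,0,1],
    [-0.02,-0.06,-0.05,0,1],
    [-0.02,-0.1,-0.05,0,1],
    [-0.02,-0.14,-0.05,0,1],
    [-0.02,-0.16,-0.05,0,1],
    [-0.02,-0.16,-0.05,0,1],
    [-0.02,-0.16,-0.05,0,1]
  ]
}}

```text
time: 16.5
eef_pos: [0.587, -0.1835, 0.2509]
tcp_rot: [0.997, -0.079, 0.0, 0.0]
contact_force: [0.2, -0.2, -0.2]
opening: 1.0
finger_force: 0.0
```

Run:
```python
from h import *
st=ctrl.get_state(); print(st["time"],st["eef_pos"],st["contact_force"])
Rm=R.from_quat(st["tcp_rot"]).as_matrix()
im=ctrl.read_camera("wrist"); W=cam("wrist",st); cv2.imwrite("pics/w9.png",im[:,:,::-1])
ims=ctrl.read_camera("side"); S=cam("side"); cv2.imwrite("pics/side9.png",ims[:,:,::-1])
uv=proj(S,[[.577,-.344,.06]])[0].astype(int); roi=(uv[0]-60,uv[1]-50,uv[0]+60,uv[1]+50)
g0=((35,60,15),(95,255,255));b0=((5,60,20),(28,255,255));t0=((105,90,15),(128,255,255))
uw=proj(W,[[.577,-.344,.06]])[0].astype(int); rw=(max(uw[0]-90,0),max(uw[1]-130,0),uw[0]+110,uw[1]+130); print(uv,uw)
for C,I,r in((S,ims,roi),(W,im,rw)):
    g=mask(I,*g0,r); print("green z.063",rect(C,g,.063))
    c=mask(I,(5,60,20),(95,255,255),r); print("carton",rect(C,c,.063))
    t=mask(I,*t0,r); cs=cv2.findContours(cv2.morphologyEx(t|c,cv2.MORPH_CLOSE,np.ones((5,5))),0,1)[0]
    print("all",rect(C,cv2.morphologyEx(t|c,cv2.MORPH_CLOSE,np.ones((5,5))),.024))
```

```text
16.5 [ 0.58696443 -0.18352618  0.25091291] [ 0.22819186 -0.15386398 -0.24689429]
[408 315] [460 165]
green z.063 (array([ 593.2, -346.9,   54.8,   88.6,   81.3]), 843.0)
carton (array([ 570.6, -354.8,   85.4,  161.9,   80.9]), 2356.0)
all (array([ 578.1, -343.7,  102.5,  189.2,   80.9]), 2948.0)
green z.063 (array([ 593.6, -347.6,   55. ,   89.4,   81.1]), 3682.0)
carton (array([ 581.8, -335.7,   83.3,  149.9,   80.9]), 9181.0)
all (array([ 577. , -346.9,  106.2,  175.7,   80.9]), 11139.5)
```

Side and wrist views agree that the green panel is at (593,-347) mm at a height of 63 mm. That puts the carton centred, aligned and flat in the tray. Handing in.

```bash
python3 -c "
from plant import ctrl
print(ctrl.sign_off())"
```

```text
the job is handed in; nothing more can be done
None
```

The carton was stood against the blue edge, released, toppled onto its back on the board, and then laid flat with its green front up inside the dispenser tray. I handed the job in at about 17 s; the last check was by measurement only, as my ten pictures were used up, and I did not separately re-measure the glue bottle, sponge and discs.

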